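Re-zero the spice mill and set its grind by counting clicks

TASK

The spice mill was taken apart for cleaning, so its grind setting is lost: turn the grind dial on top clockwise until you feel the burrs just touch, without forcing it, then back it off anticlockwise by exactly four clicks. Then swing the lock lever beside the dial all the way over to the back so that the dial is clamped at that setting. Leave the dish, the pepper shaker and the spice jar standing where they are.

Things in the scene. Friction and masses are not known exactly. Their poses are not given: they have to be found in the camera images.
- mill: hand-cranked spice mill, fixed. Base plate 240 x 150 mm; at the back a grey gear case with steel hopper (rim 144 mm high); in front a round aluminium burr head (92 mm across, 115 mm high) with the black grind dial on top, its axis at mill frame x = -0.055, y = 0. Crank on its left, lock lever on its right. Origin: centre of the underside, on the bench; x to the back, y to the mill's left.
- dial_grip (a point): grip bar of the black grind dial: an upright straight bar across the round dial, 50 mm long, 12 mm wide, 30 mm tall, its top 160.5 mm above the bench; pinch it across the 12 mm. The point lies on the dial's upright axis, 146.5 mm above the bench; x runs along the bar to the end with the white line, y across it, z up. Clockwise from above closes the burrs, anticlockwise opens them.
- dial_skirt (a point): top of the dial's round skirt (55 mm across), on the dial's axis, 131.5 mm above the bench. The dial only turns about z: 12 clicks (rest positions 30 degrees apart) a turn; each hump between them takes up to about 0.2 N m, then the dial snaps on by itself. It starts 2 or 3 clicks open and can go to 10. The white line stands at any angle when the burrs touch, so the touch must be felt.
- burr_gap (a joint): gap between the burrs, hidden in the head, in m: 0 where they just touch (a rest position), 0.00002 more per click of opening; wanted 0.00008. The reading is far too coarse to set by. Turned clockwise past the touch, the dial meets a stiff spring (about 2 N m per rad, on top of the click) and goes back when let go; more than 18 degrees past it (over 0.6 N m) the burrs jam.
- lock_handle (a point): upright round black post at the end of the lock lever, 15 mm thick, 104 to 144 mm above the bench, free air below it. The point is on the post's axis, 130 mm above the bench. It swings level, 55 mm about lock_pivot, anticlockwise from above, from 30 degrees forward of the mill's right-hand direction (unlocked) to 30 degrees behind it (locked). This takes 3 to 10 N, most near the end; it stays where left.
- lock_pivot (a point): upright axis of the lock lever on the right side of the burr head, mill frame x = -0.055, y = -0.057; the point is 122 mm above the bench. The lever's arm (12 mm wide, its top 114 mm above the bench) reaches from here to the post.
- lock (a joint): angle of the lock lever in rad: about 0 unlocked (as found), 1.05 at its end stop, fully over; there it presses a brake shoe against the dial's skirt and clamps the dial.
- steel_dish: pressed steel dish, 116 mm across, 19 mm high, standing loose on the mill's base plate under the spout; origin at the centre of its underside. To be left alone.
- shaker_mid (a point): pepper shaker, 44 mm thick and 90 mm tall, loose on the bench at the mill's right; the point is its centre, half-way up. To be left alone.
- jar_mid (a point): spice jar with a dark lid, 44 mm thick and 96 mm tall, loose on the bench at the mill's left; the point is its centre, half-way up. To be left alone.

How it is judged:
By the outcome, as a careful person would: the job done as asked, in the order asked, and still so for the second after the job is handed in, with the robot touching nothing.
It also fails if it takes over 72 s, if anything falls off the work surface, if the arm or the gripper's body presses on something with over 40 N, if the wrist force passes 120 N, or if a joint passes its speed limit or range.

ROBOT

A 7-joint arm with a two-finger parallel gripper is mounted at the origin on a cart in front of the work surface, level with it; the furniture and walls round the work are solid. World frame = base frame: x ahead of the robot, y to its left, z up, the work surface at z = 0. Lengths are in m, angles in rad, forces in N, time in s.
With the tool pointing down it reaches from about 0.4 to 0.85 m from the base axis. Payload 10.4 kg.
Tool frame: the origin (TCP) lies on the centre line of the jaws, within the pads' length; the fingertips stand 17 mm ahead of it and the grasp point (between the pads) lies 2 mm behind it; z points along the fingers, x is the direction in which the jaws open and shut, and the axes are right-handed (so a half turn about z gives the same grasp; the last joint's range is limited). The gripper opens to 87 mm and grips with 3 to 60 N. Pads are 19 mm wide; open, the fingers measure 117 mm over their backs; the gripper's body (75 mm by 190 mm) begins 51 mm behind the grasp point.
Start: joints at [-1.334, 0.332, -0.065, 1.46, 0.022, 1.35, -0.088], TCP at [0.161, 0.604, 0.24] pointing down, gripper open.
Joint ranges: [-2.6, 2.6], [-0.5, 2.12], [-1.47, 1.34], [0.16, 2.42], [-1.27, 4.41], [0.06, 2.06], [-2.6, 2.6]. Speed limits (rad/s): [2.22, 2.22, 2.79, 2.79, 3.14, 3.14, 3.14].

INTERFACE

Orientations are given as [roll, pitch, yaw] about the fixed x, y, z axes, in that order (R = Rz(yaw) Ry(pitch) Rx(roll)).
In Python, from cell import sense, get_image, camera_model, sign_off, find_in, place_of gives the robot as it stands. The module is installed in compiled form; this text tells all that it offers.
- The arm moves only by the tool play_rows, never from a script. Its argument "rows" is a list of rows, each a list of 3 entries, a list of its own where there are three numbers: the shift along the tool's x, y, z in mm, then the turn, a rotation vector about the tool's x, y, z in rad, then the finger opening in mm, from 0 to 87. In form: [[[tx, ty, tz], [wx, wy, wz], hand], ...]. A call has 1 to 10 rows; each row shifts and turns the commanded pose from where the row before left it, along the tool's axes as they then stand; what a row does not reach is not made up. A row lasts 1/12 s, in which the tool goes at most 41.7 mm and 7.16 degrees, less where a joint would pass 70% of its speed; a pose out of reach is approached as far as the arm can. A call with a gripper value outside its range is refused whole. The fingers move at their own pace and stop on an object; the grip force is fixed at half the most. Time passes only in rows, so rows that do not move let the fingers close. It gives the time, the measured TCP pose, the force and the opening at its end, in the units of the state.
- sense(): the state, without advancing time (a new reading comes with each control period).
- get_image(name): name is "side" or "top"; returns the picture (384x512x3 uint8, blue, green, red); there is no depth.
- camera_model(name): a dict with "mtx" (3x3 intrinsics, pixels), "eye" and "attitude" of the camera in the world. Camera axes: x right, y down, z forward; pixel columns grow to the right and rows downward; lengths in m; the calibration is good to about 2 mm. A picture is of the moment at which its call begins. camera_model takes no time and is no camera call.
- sign_off(): hands the job in, once; it reports no verdict.
Trained networks look in the newest picture that a camera, given by its name, has taken for a name from the list of things; names that differ only in an ending like _2 or _b are one class to them, and where a whole thing is asked for, a point or a joint stands for the part that bears it (a point fixed in the world has none). Each returns a list of dicts, best first, with "confidence" (0 to 1); they miss things now and then, are a little off and sometimes report something else, mostly with a low value. They report only what shows in the picture. A call takes as long as a camera call.
- find_in(camera, name): "centre" ([x, y, z] in m, in world coordinates, good to about 4 mm: the middle of the surface that is visible of it).
- place_of(camera, name): "centre" ([x, y, z] in m, in world coordinates, good to about 4 mm: a listed point, or the origin of a listed thing).
The state is a dict: "time_s": time; "joint_positions": joint angles; "qvel": joint speeds; "joint_efforts": joint torques, N m; "tcp_pos": TCP position; "tcp_rot": TCP orientation; "wrist_force": force on the tool from outside, world axes, zero at the start; "ft_torque": the same for the moment, N m; "opening": finger opening in m.
Only numpy, scipy, OpenCV 4.12 (cv2) and the standard library are available. Lean on these libraries where they do the work, as an engineer would, in place of code of your own. Each camera call takes 0.05 s, during which the arm holds its last target. There are 200 camera calls.

## Working session

There is one attempt and no reset: what is moved stays moved. The work goes in short steps, Python scripts to look and compute and a tool call to move; the robot and the scene stay as the last step left them, time stands still between calls to the robot, and variables do not carry over. Pictures are saved under pics/ and viewed, about 8 in all and at most 12, crops included, and the job is handed in when it is done.

Besides the shell and the picture viewer there is one more tool, called by a JSON object that holds its "method" and its "body". play_rows: Moves the arm, as the interface text tells. Its arguments: {"type":"object","properties":{"rows":{"type":"array","items":{"type":"array"}}},"required":["rows"]}

```bash
mkdir -p pics; python3 - <<'E'
from cell import *
import cv2, numpy as np
s=sense(); print({k:np.round(v,3).tolist() for k,v in s.items()})
for c in("side","top"):
    im=get_image(c); cv2.imwrite(f"pics/{c}0.png",im)
    m=camera_model(c); print(c,m)
    for n in("mill","dial_grip","dial_skirt","lock_handle","lock_pivot","steel_dish","shaker_mid","jar_mid"):
        for r in place_of(c,n)[:2]: print(n,{k:(np.round(v,4).tolist() if not isinstance(v,str) else v) for k,v in r.items()})
E
```

```text
{'time_s': 0.0, 'joint_positions': [-1.334, 0.333, -0.065, 1.461, 0.022, 1.35, -0.088], 'qvel': [0.001, 0.001, 0.002, -0.002, 0.0, 0.002, -0.0], 'joint_efforts': [-0.0, -62.325, 0.025, -38.99, -0.061, 0.04, 0.0], 'tcp_pos': [0.16, 0.604, 0.239], 'tcp_rot': [3.142, 0.001, 1.311], 'wrist_force': [-0.036, 0.847, 0.068], 'ft_torque': [-0.023, 0.021, -0.015], 'opening': 0.087}
side {'mtx': array([[466.96492011,   0.        , 264.00317377],
       [  0.        , 466.96492011, 192.19644153],
       [  0.        ,   0.        ,   1.        ]]), 'eye': array([0.3218992 , 0.85095332, 0.85019487]), 'attitude': array([-2.30725546,  0.01485631, -2.8979583 ])}
mill {'centre': [0.5568, 0.0671, -0.0044], 'confidence': 0.97}
dial_grip {'centre': [0.5037, 0.0728, 0.1468], 'confidence': 0.81}
dial_skirt {'centre': [0.4781, -0.212, 0.0425], 'confidence': 0.7}
dial_skirt {'centre': [0.507, 0.0646, 0.1323], 'confidence': 0.61}
lock_handle {'centre': [0.4768, -0.0397, 0.1314], 'confidence': 0.52}
lock_pivot {'centre': [0.5071, 0.0126, 0.1227], 'confidence': 0.58}
steel_dish {'centre': [0.4968, 0.0682, 0.01
[... 351 characters left out ...]
0.06715649, 1.02275016]), 'attitude': array([-3.10694468e+00, -2.23422911e-03, -1.58730687e+00])}
mill {'centre': [0.5614, 0.0655, 0.0012], 'confidence': 0.57}
dial_grip {'centre': [0.5098, 0.0702, 0.1435], 'confidence': 0.6}
dial_skirt {'centre': [0.5028, 0.0725, 0.136], 'confidence': 0.94}
dial_skirt {'centre': [0.5619, 0.0694, -0.0004], 'confidence': 0.24}
lock_handle {'centre': [0.4814, -0.0371, 0.1297], 'confidence': 0.57}
lock_pivot {'centre': [0.5042, 0.0139, 0.124], 'confidence': 0.68}
steel_dish {'centre': [0.5032, 0.0719, 0.0153], 'confidence': 0.89}
shaker_mid {'centre': [0.4727, -0.2147, 0.0444], 'confidence': 0.84}
jar_mid {'centre': [0.5679, 0.3278, 0.0468], 'confidence': 0.76}
```

```bash
python3 - <<'E'
import cv2, numpy as np
t=cv2.imread("pics/top0.png"); s=cv2.imread("pics/side0.png")
a=cv2.resize(t[110:260,170:370],(800,600),interpolation=cv2.INTER_CUBIC); cv2.imwrite("pics/topcrop.png",a)
cv2.imwrite("pics/both.png",cv2.resize(np.hstack([s,t]),(800,300),interpolation=cv2.INTER_AREA))
E
```

```text
(no output)
```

View pics/topcrop.png

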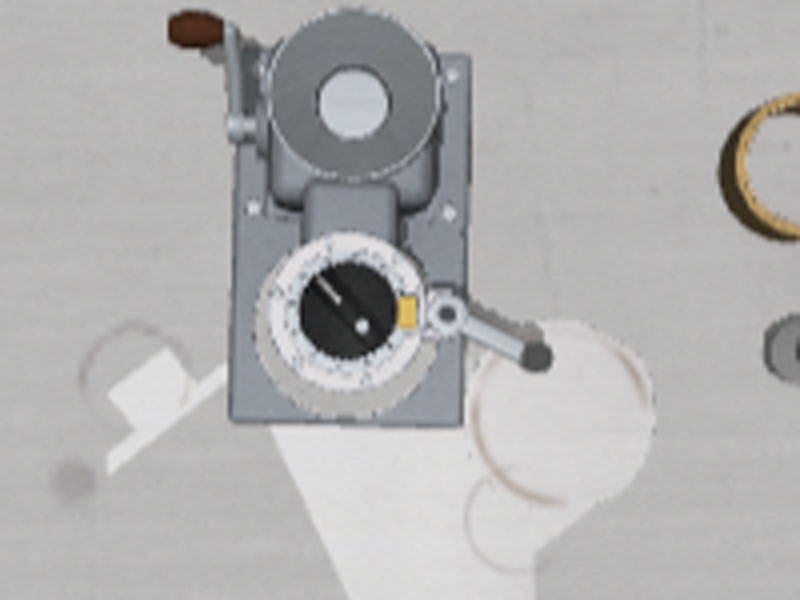

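View pics/both.png

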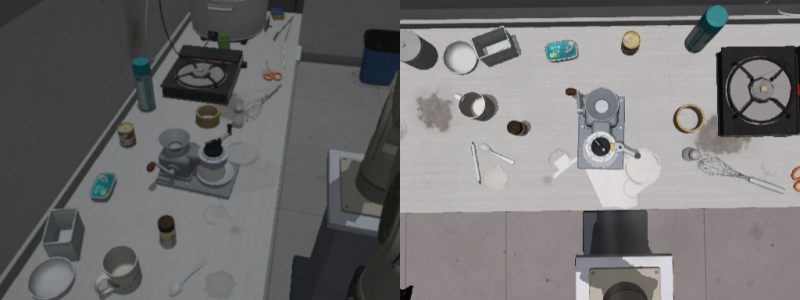

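```bash
cat > h.py <<'E'
from cell import *
import cv2, numpy as np
from scipy.spatial.transform import Rotation as Ro
def unproj(c,px,z):
    m=camera_model(c); R=Ro.from_euler("xyz",m["attitude"]).as_matrix()
    p=np.c_[np.atleast_2d(px),np.ones(len(np.atleast_2d(px)))]
    d=p@np.linalg.inv(m["mtx"]).T@R.T
    return m["eye"]+d*((z-m["eye"][2])/d[:,2])[:,None]
def st():
    s=sense(); print({k:np.round(s[k],4).tolist() for k in("time_s","tcp_pos","tcp_rot","wrist_force","ft_torque","opening")},"q",np.round(s["joint_positions"],2).tolist()); return s
def to(x,y,z,yaw,s=None,yaw0=None):
    "shift in tool axes (mm) for translation at current pose, and turn about tool z"
    s=s or sense(); R=Ro.from_euler("xyz",s["tcp_rot"]).as_matrix()
    print("shift mm",np.round(R.T@(np.array([x,y,z])-s["tcp_pos"])*1e3,1),"wz",round(s["tcp_rot"][2]-yaw,4))
def line(im,ctr,zt,rad=0.024,thr=110):
    g=cv2.cvtColor(im,cv2.COLOR_BGR2GRAY); ys,xs=np.where(g>0)
    w=unproj("top",np.c_[xs,ys],zt)[:,:2]
    k=(np.linalg.norm(w-ctr,axis=1)<rad)&(g[ys,xs]>thr)
    return w[k],np.c_[xs,ys,g[ys,xs]][k]
E
python3 - <<'E'
from h import *
t=cv2.imread("pics/top0.png")
px=lambda *c:np.array([[170+u/4,110+v/4] for u,v in c])
print("edges",unproj("top",px((235,140),(230,420),(472,57),(464,425)),0.008)[:,:2].round(4))
print("line",unproj("top",px((318,276),(340,302)),.1605)[:,:2].round(4),"dot",unproj("top",px((362,326)),.1605).round(4))
print("disc",unproj("top",px((348,312)),.1315).round(4), "post",unproj("top",px((537,357)),.144).round(4),"piv",unproj("top",px((447,313)),.122).round(4))
w,p=line(t,np.array([.505,.071]),.1605); print(np.c_[w.round(4),p])
to(.505,.071,.24,2.286)
E
```

```text
edges [[ 0.6189  0.1416]
 [ 0.4395  0.1472]
 [ 0.6701 -0.0117]
 [ 0.4338 -0.0021]]
line [[0.5233 0.0862]
 [0.509  0.0745]] dot [[0.4957 0.0627 0.1605]]
disc [[0.5042 0.0703 0.1315]] post [[ 0.4772 -0.034   0.144 ]] piv [[0.5029 0.0141 0.122 ]]
[[5.211e-01 8.520e-02 2.500e+02 1.800e+02 1.330e+02]
 [5.189e-01 8.300e-02 2.510e+02 1.810e+02 1.560e+02]
 [5.167e-01 8.310e-02 2.510e+02 1.820e+02 1.180e+02]
 [5.167e-01 8.090e-02 2.520e+02 1.820e+02 1.520e+02]
 [5.145e-01 8.090e-02 2.520e+02 1.830e+02 1.170e+02]
 [5.145e-01 7.880e-02 2.530e+02 1.830e+02 1.490e+02]
 [5.123e-01 7.880e-02 2.530e+02 1.840e+02 1.370e+02]
 [5.123e-01 7.660e-02 2.540e+02 1.840e+02 1.780e+02]
 [5.101e-01 7.660e-02 2.540e+02 1.850e+02 1.560e+02]
 [4.990e-01 6.590e-02 2.590e+02 1.900e+02 1.320e+02]
 [4.990e-01 6.380e-02 2.600e+02 1.900e+02 1.760e+02]
 [4.990e-01 6.160e-02 2.610e+02 1.900e+02 1.660e+02]
 [4.969e-01 6.600e-02 2.590e+02 1.910e+02 1.950e+02]
 [4.968e-01 6.380e-02 2.600e+02 1.910e+02 2.080e+02]
 [4.968e-01 6.160e-02 2.610e+02 1.910e+02 2.040e+02]
 [4.947e-01 6.600e-02 2.590e+02 1.920e+02 1.530e+02]
 [4.947e-01 6.380e-02 2.600e+02 1.920e+02 1.870e+02]
 [4.946e-01 6.170e-02 2.610e+02 1.920e+02 1.630e+02]
 [4.925e-01 6.390e-02 2.600e+02 1.930e+02 1.110e+02]]
shift mm [-4.266e+02  4.698e+02 -4.000e-01] wz -0.975
```

{"method": "play_rows", "body": {"rows": [[[-26.7,29.4,0],[0,0,0],87],[[-26.7,29.4,0],[0,0,0],87],[[-26.7,29.4,0],[0,0,0],87],[[-26.7,29.4,0],[0,0,0],87],[[-26.7,29.4,0],[0,0,0],87],[[-26.7,29.4,0],[0,0,0],87],[[-26.7,29.4,0],[0,0,0],87],[[-26.7,29.4,0],[0,0,0],87],[[-26.7,29.4,0],[0,0,0],87],[[-26.7,29.4,0],[0,0,0],87]]}}

```text
time_s: 1.73
tcp_pos: [0.3768, 0.2687, 0.2399]
tcp_rot: [3.141, -0.001, 1.311]
wrist_force: [0.6, 0.0, -1.3]
opening: 0.087
```

{"method": "play_rows", "body": {"rows": [[[-26.7,29.4,0],[0,0,0],87],[[-26.7,29.4,0],[0,0,0],87],[[-26.7,29.4,0],[0,0,0],87],[[-26.7,29.4,0],[0,0,0],87],[[-26.7,29.4,0],[0,0,0],87],[[-26.7,29.4,0],[0,0,0],87]]}}

```text
time_s: 2.23
tcp_pos: [0.5062, 0.0685, 0.24]
tcp_rot: [3.141, -0.001, 1.311]
wrist_force: [1.0, 1.4, -0.4]
opening: 0.0867
```

{"method": "play_rows", "body": {"rows": [[[0,0,0],[0,0,-0.1083],40],[[0,0,0],[0,0,-0.1083],40],[[0,0,0],[0,0,-0.1083],40],[[0,0,0],[0,0,-0.1083],40],[[0,0,0],[0,0,-0.1083],40],[[0,0,0],[0,0,-0.1083],40],[[0,0,0],[0,0,-0.1083],40],[[0,0,0],[0,0,-0.1083],40],[[0,0,0],[0,0,-0.1083],40],[[0,0,0],[0,0,0],40]]}}

```text
time_s: 3.07
tcp_pos: [0.5054, 0.0703, 0.2396]
tcp_rot: [3.141, -0.0, 2.291]
wrist_force: [0.1, 0.3, -0.3]
opening: 0.0407
```

```bash
python3 -c "
from h import *
st(); to(.505,.071,.154,2.286)"
```

```text
{'time_s': 3.0667, 'tcp_pos': [0.5054, 0.0703, 0.2396], 'tcp_rot': [3.1412, -0.0001, 2.2908], 'wrist_force': [0.0513, 0.3104, -0.2797], 'ft_torque': [0.0535, 0.0117, 0.0245], 'opening': 0.0407} q [-0.64, 0.07, 0.44, 1.78, -0.03, 1.3, 2.09]
shift mm [ 0.8  0.1 85.6] wz 0.0048
```

{"method": "play_rows", "body": {"rows": [[[0,0,25],[0,0,0],40],[[0,0,25],[0,0,0],40],[[0,0,20],[0,0,0],40],[[0,0,15.5],[0,0,0],40],[[0,0,0],[0,0,0],25],[[0,0,0],[0,0,0],0],[[0,0,0],[0,0,0],0],[[0,0,0],[0,0,0],0],[[0,0,0],[0,0,0],0],[[0,0,0],[0,0,0],0]]}}

```text
time_s: 3.9
tcp_pos: [0.506, 0.0705, 0.155]
tcp_rot: [3.14, 0.001, 2.285]
wrist_force: [-0.2, 0.3, 3.4]
opening: 0.0116
```

```bash
python3 -c "
from h import *
s=st(); im=get_image('top'); cv2.imwrite('pics/t1.png',im); a=cv2.resize(im[120:260,170:360],(760,560),interpolation=cv2.INTER_CUBIC); cv2.imwrite('pics/t1c.png',a)
R=Ro.from_euler('xyz',s['tcp_rot']).as_matrix(); print('F tool',(R.T@s['wrist_force']).round(2),'T tool',(R.T@s['ft_torque']).round(3))"
```

```text
{'time_s': 3.9, 'tcp_pos': [0.506, 0.0705, 0.155], 'tcp_rot': [3.1399, 0.0005, 2.2853], 'wrist_force': [-0.1744, 0.2855, 3.3857], 'ft_torque': [-0.0222, 0.1746, 0.0634], 'opening': 0.0116} q [-0.63, 0.15, 0.44, 1.89, -0.07, 1.12, 2.12]
F tool [ 0.33  0.06 -3.39] T tool [ 0.146  0.098 -0.063]
```

{"method": "play_rows", "body": {"rows": [[[0,0,0],[0,0,0.0655],0],[[0,0,0],[0,0,0.0655],0],[[0,0,0],[0,0,0.0655],0],[[0,0,0],[0,0,0.0655],0],[[0,0,0],[0,0,0],0],[[0,0,0],[0,0,0],0]]}}

```text
time_s: 4.45
tcp_pos: [0.506, 0.0706, 0.155]
tcp_rot: [3.14, -0.0, 2.023]
wrist_force: [-1.3, -0.2, 6.0]
opening: 0.0119
```

```bash
python3 -c "
from h import *
st()"
```

```text
{'time_s': 4.45, 'tcp_pos': [0.506, 0.0706, 0.155], 'tcp_rot': [3.1399, -0.0001, 2.0229], 'wrist_force': [-1.2572, -0.1511, 6.0148], 'ft_torque': [0.023, 0.2763, -0.0904], 'opening': 0.0119} q [-0.65, 0.15, 0.46, 1.89, -0.07, 1.12, 1.86]
```

{"method": "play_rows", "body": {"rows": [[[0,0,0],[0,0,0.0655],0],[[0,0,0],[0,0,0.0655],0],[[0,0,0],[0,0,0.0655],0],[[0,0,0],[0,0,0.0655],0],[[0,0,0],[0,0,0],0],[[0,0,0],[0,0,0],0]]}}

```text
time_s: 4.95
tcp_pos: [0.506, 0.0706, 0.155]
tcp_rot: [3.14, -0.001, 1.761]
wrist_force: [-0.7, 0.2, 6.0]
opening: 0.0117
```

```bash
python3 -c "
from h import *
st()"
```

```text
{'time_s': 4.95, 'tcp_pos': [0.506, 0.0706, 0.155], 'tcp_rot': [3.1401, -0.0006, 1.7611], 'wrist_force': [-0.738, 0.2231, 5.9909], 'ft_torque': [0.0335, 0.3293, -0.0035], 'opening': 0.0117} q [-0.67, 0.15, 0.48, 1.89, -0.08, 1.12, 1.6]
```

{"method": "play_rows", "body": {"rows": [[[0,0,0],[0,0,0.0655],0],[[0,0,0],[0,0,0.0655],0],[[0,0,0],[0,0,0],0],[[0,0,0],[0,0,0],0]]}}

```text
time_s: 5.28
tcp_pos: [0.506, 0.0706, 0.155]
tcp_rot: [3.14, -0.001, 1.63]
wrist_force: [-0.7, 1.3, 6.1]
opening: 0.0119
```

```bash
python3 -c "
from h import *
st()"
```

```text
{'time_s': 5.2833, 'tcp_pos': [0.506, 0.0706, 0.155], 'tcp_rot': [3.1402, -0.0008, 1.6301], 'wrist_force': [-0.7288, 1.2659, 6.0776], 'ft_torque': [0.0607, 0.2526, -0.0787], 'opening': 0.0119} q [-0.68, 0.15, 0.49, 1.89, -0.08, 1.12, 1.47]
```

{"method": "play_rows", "body": {"rows": [[[0,0,0],[0,0,0.0655],0],[[0,0,0],[0,0,0.0655],0],[[0,0,0],[0,0,0.0655],0],[[0,0,0],[0,0,0.0655],0],[[0,0,0],[0,0,0.0655],0],[[0,0,0],[0,0,0.0655],0],[[0,0,0],[0,0,0],0],[[0,0,0],[0,0,0],0]]}}

```text
time_s: 5.95
tcp_pos: [0.506, 0.0708, 0.155]
tcp_rot: [3.141, -0.001, 1.237]
wrist_force: [-1.6, -0.1, 6.1]
opening: 0.0121
```

```bash
python3 -c "
from h import *
st()"
```

```text
{'time_s': 5.95, 'tcp_pos': [0.506, 0.0708, 0.155], 'tcp_rot': [3.1405, -0.0014, 1.2374], 'wrist_force': [-1.5733, -0.0548, 6.0631], 'ft_torque': [0.159, 0.2285, 0.1454], 'opening': 0.0121} q [-0.71, 0.15, 0.53, 1.89, -0.09, 1.12, 1.09]
```

```bash
cat >> h.py <<'E'
def feel(n=4):
    o=[]
    for i in range(n):
        im=get_image("side" if i%2 else "top"); s=sense(); o.append([*s["wrist_force"],*s["ft_torque"],s["tcp_rot"][2],s["joint_efforts"][6]])
    o=np.array(o); print("t",round(s["time_s"],2),"xy",np.round(s["tcp_pos"],4),"op",round(s["opening"],4)); print(" Tz",o[:,5].round(3),"q7eff",o[:,7].round(3),"F",o[:,:3].mean(0).round(2),"yaw deg",np.degrees(o[:,6].mean()).round(2))
E
python3 - <<'E'
from h import *
feel(5)
im=get_image("side"); a=im[110:230,200:360]
t=get_image("top")[110:230,170:330]
cv2.imwrite("pics/c1.png",cv2.resize(np.hstack([a,t]),(800,300),interpolation=cv2.INTER_CUBIC))
E
```

```text
t 6.2 xy [0.506  0.0708 0.155 ] op 0.0116
 Tz [-0.045  0.064  0.038  0.081  0.04 ] q7eff [-0.128 -0.026 -0.023 -0.023 -0.024] F [-1.37  0.85  5.34] yaw deg 70.92
```

View pics/c1.png

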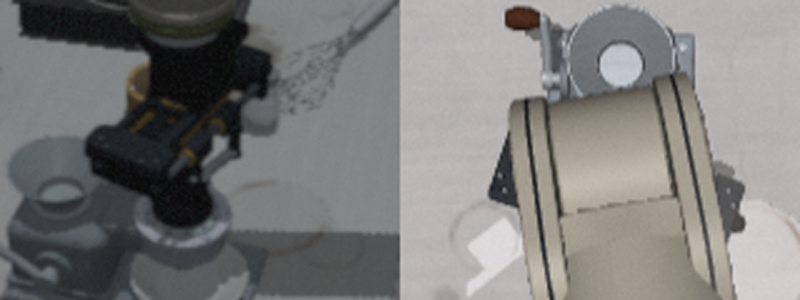

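{"method": "play_rows", "body": {"rows": [[[0,0,0],[0,0,0.07],0],[[0,0,0],[0,0,0],0],[[0,0,0],[0,0,0],0],[[0,0,0],[0,0,0],0]]}}

```text
time_s: 6.63
tcp_pos: [0.506, 0.0708, 0.155]
tcp_rot: [3.141, -0.002, 1.168]
wrist_force: [0.2, -0.4, 4.2]
opening: 0.0116
```

```bash
python3 -c "
from h import *
feel(5)"
```

```text
t 6.88 xy [0.506  0.0708 0.155 ] op 0.0119
 Tz [0.005 0.064 0.021 0.058 0.023] q7eff [-0.019 -0.016 -0.01  -0.013 -0.014] F [-1.26  0.96  5.87] yaw deg 66.91
```

{"method": "play_rows", "body": {"rows": [[[0,0,0],[0,0,0.035],0],[[0,0,0],[0,0,0.035],0],[[0,0,0],[0,0,0],0],[[0,0,0],[0,0,0],0],[[0,0,0],[0,0,0],0]]}}

```text
time_s: 7.3
tcp_pos: [0.506, 0.0708, 0.155]
tcp_rot: [3.141, -0.002, 1.098]
wrist_force: [-3.9, 2.0, 7.9]
opening: 0.012
```

```bash
python3 -c "
from h import *
feel(5)"
```

```text
t 7.55 xy [0.506  0.0708 0.155 ] op 0.0118
 Tz [-0.033 -0.028  0.031 -0.009 -0.002] q7eff [0.011 0.021 0.022 0.018 0.016] F [-0.89  0.96  6.06] yaw deg 62.9
```

{"method": "play_rows", "body": {"rows": [[[0,0,0],[0,0,0],40],[[0,0,0],[0,0,0],40],[[0,0,0],[0,0,0],40],[[0,0,-30],[0,0,0],40],[[0,0,-35],[0,0,0],40],[[0,0,-30],[0,0,0],40],[[38,0,0],[0,0,0],40],[[38,0,0],[0,0,0],40],[[38,0,0],[0,0,0],40],[[38,0,0],[0,0,0],40]]}}

```text
time_s: 8.38
tcp_pos: [0.5752, 0.2074, 0.2491]
tcp_rot: [-3.141, -0.001, 1.098]
wrist_force: [1.1, 0.4, 0.3]
opening: 0.0399
```

```bash
python3 - <<'E'
from h import *
s=st()
im=get_image("side"); a=im[110:230,200:360]
f=get_image("top");t=f[110:230,170:330]; cv2.imwrite("pics/t2.png",f)
cv2.imwrite("pics/c2.png",cv2.resize(np.hstack([a,t]),(800,300),interpolation=cv2.INTER_CUBIC))
E
```

```text
{'time_s': 8.3833, 'tcp_pos': [0.5752, 0.2074, 0.2491], 'tcp_rot': [-3.1414, -0.0007, 1.0977], 'wrist_force': [1.1336, 0.3747, 0.3211], 'ft_torque': [-0.0775, -0.0375, 0.0091], 'opening': 0.0399} q [-0.81, 0.31, 0.49, 1.51, -0.15, 1.36, 0.79]
```

View pics/c2.png

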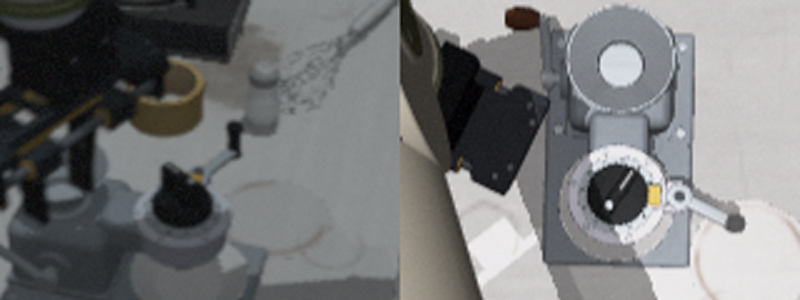

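```bash
python3 - <<'E'
from h import *
for f in("top0","t2"):
    w,p=line(cv2.imread(f"pics/{f}.png"),np.array([.505,.071]),.1605)
    # dot: brightest cluster; split by 2-means
    _,l,c=cv2.kmeans(w.astype(np.float32),2,None,(3,50,1e-6),5,cv2.KMEANS_PP_CENTERS)
    for i in(0,1):
        q=w[l.ravel()==i]; v=np.linalg.svd(q-q.mean(0))[2][0]; print(f,len(q),c[i].round(4),"pca",np.degrees(np.arctan2(v[1],v[0])).round(1))
    d=c[0]-c[1]; print("between",np.degrees(np.arctan2(d[1],d[0])).round(1))
E
```

```text
top0 10 [0.4964 0.0638] pca 179.0
top0 9 [0.5152 0.0804] pca -139.7
between -138.6
t2 10 [0.496  0.0786] pca 179.1
t2 11 [0.517  0.0637] pca 146.2
between 144.6
```

```bash
cat >> h.py <<'E'
def dial(n=4,ctr=(.5055,.0708)):
    a=[]
    for _ in range(n):
        w,p=line(get_image("top"),np.array(ctr),.1605)
        _,l,c=cv2.kmeans(w.astype(np.float32),2,None,(3,50,1e-6),5,cv2.KMEANS_PP_CENTERS)
        L=[w[l.ravel()==i] for i in(0,1)]; L.sort(key=lambda q:-np.linalg.svd(q-q.mean(0))[1][0]/np.linalg.svd(q-q.mean(0))[1][1])
        d=L[0].mean(0)-L[1].mean(0); a.append(np.degrees(np.arctan2(d[1],d[0])))
    print("dial deg",np.round(a,1),"line",L[0].mean(0).round(4),"dot",L[1].mean(0).round(4))
E
python3 - <<'E'
from h import *
dial(4)
print([place_of("top",n)[:1] for n in("dial_grip","dial_skirt","lock_pivot")])
im=get_image("top")[140:230,215:335]; cv2.imwrite("pics/c3.png",cv2.resize(im,(800,600),interpolation=cv2.INTER_CUBIC))
E
```

```text
dial deg [-37.7 -39.1 -39.3 -38.7] line [0.5164 0.0629] dot [0.4967 0.0787]
[[{'centre': [0.5096, 0.071, 0.1436], 'confidence': 0.96}], [{'centre': [0.5044, 0.0728, 0.1318], 'confidence': 0.92}], [{'centre': [0.504, 0.0149, 0.1213], 'confidence': 0.76}]]
```

View pics/c3.png

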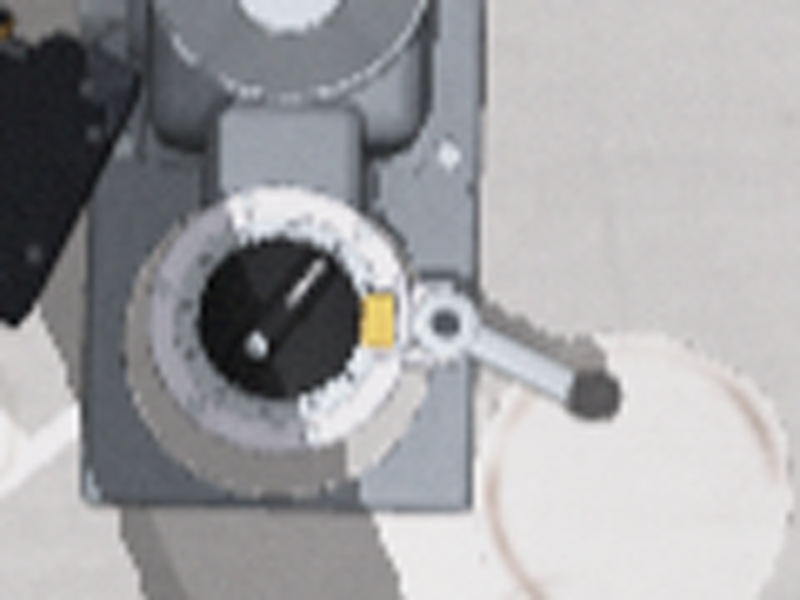

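```bash
python3 - <<'E'
from h import *
for i in range(3): dial(4); print(sense()["time_s"])
E
```

```text
dial deg [-38.7 -38.7 -38.7 -38.7] line [0.5164 0.0629] dot [0.4967 0.0787]
9.0833
dial deg [-38.7 -38.7 -38.7 -38.7] line [0.5164 0.0629] dot [0.4967 0.0787]
9.2833
dial deg [-38.7 -39.  -38.7 -38.7] line [0.5164 0.0629] dot [0.4967 0.0787]
9.4833
```

```bash
python3 -c "
from h import *
st(); to(.506,.0707,.249,.895)"
```

```text
{'time_s': 9.4833, 'tcp_pos': [0.5746, 0.2057, 0.249], 'tcp_rot': [-3.1415, -0.0, 1.0977], 'wrist_force': [-0.3701, -0.2597, -0.7934], 'ft_torque': [0.0228, 0.0132, 0.0461], 'opening': 0.04} q [-0.81, 0.31, 0.49, 1.51, -0.15, 1.36, 0.79]
shift mm [-151.4    0.4    0. ] wz 0.2027
```

{"method": "play_rows", "body": {"rows": [[[-38,0,0],[0,0,0],40],[[-38,0,0],[0,0,0],40],[[-38,0,0],[0,0,0],40],[[-37.5,0.4,0],[0,0,0],40],[[0,0,0],[0,0,0.1013],40],[[0,0,0],[0,0,0.1013],40],[[0,0,32],[0,0,0],40],[[0,0,32],[0,0,0],40],[[0,0,20],[0,0,0],40],[[0,0,8],[0,0,0],40]]}}

```text
time_s: 10.32
tcp_pos: [0.5044, 0.0703, 0.1543]
tcp_rot: [-3.14, 0.003, 0.895]
wrist_force: [-0.1, -0.3, 0.6]
opening: 0.04
```

{"method": "play_rows", "body": {"rows": [[[0,0,0],[0,0,0],20],[[0,0,0],[0,0,0],20],[[0,0,0],[0,0,0],20]]}}

```text
time_s: 10.57
tcp_pos: [0.5069, 0.0708, 0.1586]
tcp_rot: [3.14, -0.002, 0.895]
wrist_force: [-0.5, -0.0, -0.8]
opening: 0.0273
```

```bash
python3 -c "
from h import *
feel(4)"
```

```text
t 10.77 xy [0.5065 0.0708 0.1579] op 0.0208
 Tz [-0.066 -0.    -0.022  0.033] q7eff [-0.004 -0.005 -0.005 -0.004] F [ 0.14 -0.02  0.36] yaw deg 51.29
```

{"method": "play_rows", "body": {"rows": [[[0,0,0],[0,0,0],0],[[0,0,0],[0,0,0],0],[[0,0,0],[0,0,0],0],[[0,0,0],[0,0,0],0],[[0,0,0],[0,0,0],0]]}}

```text
time_s: 11.18
tcp_pos: [0.5062, 0.0708, 0.1573]
tcp_rot: [3.141, -0.001, 0.895]
wrist_force: [1.1, 1.1, 2.8]
opening: 0.0116
```

```bash
python3 -c "
from h import *
feel(5)"
```

```text
t 11.43 xy [0.5062 0.0708 0.1573] op 0.0118
 Tz [-0.005 -0.044 -0.027 -0.026 -0.072] q7eff [0.047 0.047 0.047 0.047 0.047] F [-0.15  1.12  4.27] yaw deg 51.29
```

{"method": "play_rows", "body": {"rows": [[[0,0,0],[0,0,0.05],0],[[0,0,0],[0,0,0],0],[[0,0,0],[0,0,0],0]]}}

```text
time_s: 11.68
tcp_pos: [0.5063, 0.0707, 0.1573]
tcp_rot: [3.141, -0.001, 0.846]
wrist_force: [0.4, 1.9, 5.0]
opening: 0.0117
```

```bash
python3 -c "
from h import *
feel(4)"
```

```text
t 11.88 xy [0.5062 0.0707 0.1573] op 0.012
 Tz [0.147 0.112 0.133 0.134] q7eff [-0.214 -0.156 -0.142 -0.139] F [-0.17  0.77  5.36] yaw deg 48.51
```

{"method": "play_rows", "body": {"rows": [[[0,0,0],[0,0,0.05],0],[[0,0,0],[0,0,0],0],[[0,0,0],[0,0,0],0]]}}

```text
time_s: 12.13
tcp_pos: [0.5062, 0.0708, 0.1573]
tcp_rot: [3.141, -0.001, 0.796]
wrist_force: [-0.5, 1.3, 4.8]
opening: 0.0119
```

```bash
python3 -c "
from h import *
feel(4)"
```

```text
t 12.33 xy [0.5062 0.0708 0.1573] op 0.0121
 Tz [0.249 0.26  0.265 0.218] q7eff [-0.289 -0.248 -0.239 -0.237] F [0.12 1.07 4.86] yaw deg 45.65
```

{"method": "play_rows", "body": {"rows": [[[0,0,0],[0,0,0.05],0],[[0,0,0],[0,0,0],0],[[0,0,0],[0,0,0],0]]}}

```text
time_s: 12.58
tcp_pos: [0.5062, 0.0707, 0.1573]
tcp_rot: [3.141, -0.001, 0.747]
wrist_force: [-0.9, 1.8, 6.9]
opening: 0.0119
```

```bash
python3 -c "
from h import *
feel(4)"
```

```text
t 12.78 xy [0.5062 0.0708 0.1573] op 0.012
 Tz [0.337 0.257 0.294 0.26 ] q7eff [-0.357 -0.317 -0.309 -0.309] F [-0.57  0.68  4.9 ] yaw deg 42.79
```

{"method": "play_rows", "body": {"rows": [[[0,0,0],[0,0,-0.08],0],[[0,0,0],[0,0,-0.07],0],[[0,0,0],[0,0,0],0],[[0,0,0],[0,0,0],0],[[0,0,0],[0,0,0],0]]}}

```text
time_s: 13.2
tcp_pos: [0.5062, 0.0708, 0.1573]
tcp_rot: [3.141, -0.001, 0.896]
wrist_force: [0.6, 2.1, 5.4]
opening: 0.0122
```

```bash
python3 -c "
from h import *
feel(3)"
```

```text
t 13.35 xy [0.5063 0.0707 0.1573] op 0.0115
 Tz [-0.043 -0.043 -0.04 ] q7eff [0.071 0.065 0.064] F [0.16 1.58 5.39] yaw deg 51.35
```

{"method": "play_rows", "body": {"rows": [[[0,0,0],[0,0,-0.0873],0],[[0,0,0],[0,0,0],0],[[0,0,0],[0,0,0],0],[[0,0,0],[0,0,0],0]]}}

```text
time_s: 13.68
tcp_pos: [0.5062, 0.0708, 0.1573]
tcp_rot: [3.141, -0.001, 0.984]
wrist_force: [0.7, 1.8, 6.1]
opening: 0.0116
```

```bash
python3 -c "
from h import *
feel(3)"
```

```text
t 13.83 xy [0.5062 0.0708 0.1573] op 0.0116
 Tz [-0.141 -0.128 -0.214] q7eff [0.161 0.154 0.153] F [0.12 1.63 5.19] yaw deg 56.35
```

{"method": "play_rows", "body": {"rows": [[[0,0,0],[0,0,-0.0873],0],[[0,0,0],[0,0,0],0],[[0,0,0],[0,0,0],0],[[0,0,0],[0,0,0],0]]}}

```text
time_s: 14.17
tcp_pos: [0.5062, 0.0708, 0.1573]
tcp_rot: [3.141, -0.001, 1.071]
wrist_force: [-0.8, 0.6, 4.2]
opening: 0.0117
```

```bash
python3 -c "
from h import *
feel(3)"
```

```text
t 14.32 xy [0.5062 0.0708 0.1573] op 0.0117
 Tz [ 0.008 -0.007 -0.005] q7eff [0.048 0.029 0.031] F [0.39 1.39 6.05] yaw deg 61.35
```

{"method": "play_rows", "body": {"rows": [[[0,0,0],[0,0,-0.0873],0],[[0,0,0],[0,0,0],0],[[0,0,0],[0,0,0],0],[[0,0,0],[0,0,0],0]]}}

```text
time_s: 14.65
tcp_pos: [0.5062, 0.0707, 0.1573]
tcp_rot: [3.141, -0.001, 1.158]
wrist_force: [-0.1, 1.6, 6.3]
opening: 0.0117
```

```bash
python3 -c "
from h import *
feel(3)"
```

```text
t 14.8 xy [0.5062 0.0707 0.1573] op 0.012
 Tz [-0.025 -0.007 -0.057] q7eff [0.047 0.04  0.039] F [-0.39  1.24  5.49] yaw deg 66.35
```

{"method": "play_rows", "body": {"rows": [[[0,0,0],[0,0,-0.0873],0],[[0,0,0],[0,0,0],0],[[0,0,0],[0,0,0],0],[[0,0,0],[0,0,0],0]]}}

```text
time_s: 15.13
tcp_pos: [0.5062, 0.0707, 0.1573]
tcp_rot: [3.141, -0.001, 1.246]
wrist_force: [0.1, 1.4, 5.8]
opening: 0.0116
```

```bash
python3 -c "
from h import *
feel(3)"
```

```text
t 15.28 xy [0.5062 0.0707 0.1573] op 0.0114
 Tz [0.096 0.085 0.086] q7eff [-0.06  -0.066 -0.067] F [-0.14  0.88  5.56] yaw deg 71.36
```

{"method": "play_rows", "body": {"rows": [[[0,0,0],[0,0,-0.0873],0],[[0,0,0],[0,0,0],0],[[0,0,0],[0,0,0],0],[[0,0,0],[0,0,0],0]]}}

```text
time_s: 15.62
tcp_pos: [0.5062, 0.0707, 0.1573]
tcp_rot: [3.141, -0.0, 1.333]
wrist_force: [-0.1, 1.0, 5.2]
opening: 0.0123
```

```bash
python3 -c "
from h import *
feel(3)"
```

```text
t 15.77 xy [0.5062 0.0707 0.1572] op 0.0118
 Tz [0.087 0.088 0.021] q7eff [-0.043 -0.05  -0.052] F [-0.23  1.13  5.28] yaw deg 76.36
```

{"method": "play_rows", "body": {"rows": [[[0,0,0],[0,0,-0.0873],0],[[0,0,0],[0,0,0],0],[[0,0,0],[0,0,0],0],[[0,0,0],[0,0,0],0]]}}

```text
time_s: 16.1
tcp_pos: [0.5062, 0.0707, 0.1573]
tcp_rot: [3.141, -0.0, 1.42]
wrist_force: [-0.3, 2.2, 5.7]
opening: 0.0119
```

```bash
python3 -c "
from h import *
feel(3)"
```

```text
t 16.25 xy [0.5062 0.0707 0.1573] op 0.0118
 Tz [-0.014 -0.055 -0.033] q7eff [0.072 0.065 0.064] F [0.29 1.38 5.25] yaw deg 81.36
```

{"method": "play_rows", "body": {"rows": [[[0,0,0],[0,0,-0.103],0],[[0,0,0],[0,0,-0.103],0],[[0,0,0],[0,0,-0.103],0],[[0,0,0],[0,0,-0.103],0],[[0,0,0],[0,0,-0.103],0],[[0,0,0],[0,0,-0.103],0],[[0,0,0],[0,0,-0.103],0],[[0,0,0],[0,0,-0.103],0],[[0,0,0],[0,0,-0.103],0],[[0,0,0],[0,0,-0.103],0]]}}

```text
time_s: 17.08
tcp_pos: [0.5062, 0.0706, 0.1573]
tcp_rot: [3.141, 0.0, 2.455]
wrist_force: [0.8, 0.5, 6.0]
opening: 0.0122
```

{"method": "play_rows", "body": {"rows": [[[0,0,0],[0,0,0],0],[[0,0,0],[0,0,0],0],[[0,0,0],[0,0,0],0]]}}

```text
time_s: 17.33
tcp_pos: [0.5062, 0.0706, 0.1573]
tcp_rot: [3.141, 0.0, 2.45]
wrist_force: [0.5, 0.7, 6.0]
opening: 0.0118
```

```bash
python3 -c "
from h import *
feel(4); st()"
```

```text
t 17.53 xy [0.5062 0.0706 0.1573] op 0.0116
 Tz [0.012 0.028 0.052 0.055] q7eff [-0.042 -0.05  -0.051 -0.052] F [-0.05  0.48  5.43] yaw deg 140.37
{'time_s': 17.5333, 'tcp_pos': [0.5062, 0.0706, 0.1573], 'tcp_rot': [3.1411, 0.0002, 2.45], 'wrist_force': [-0.7045, 0.8009, 4.7473], 'ft_torque': [0.2237, 0.1438, 0.0554], 'opening': 0.0116} q [-0.62, 0.15, 0.42, 1.89, -0.07, 1.12, 2.28]
```

{"method": "play_rows", "body": {"rows": [[[0,0,0],[0,0,0],40],[[0,0,0],[0,0,0],40],[[0,0,0],[0,0,0],40],[[0,0,-30],[0,0,0],40],[[0,0,-35],[0,0,0],40],[[0,0,-30],[0,0,0],40],[[24,29,0],[0,0,0],40],[[24,29,0],[0,0,0],40],[[24,29,0],[0,0,0],40],[[24,29,0],[0,0,0],40]]}}

```text
time_s: 18.37
tcp_pos: [0.5058, 0.2226, 0.2519]
tcp_rot: [-3.142, -0.0, 2.449]
wrist_force: [1.2, -0.5, -1.0]
opening: 0.0402
```

```bash
python3 - <<'E'
from h import *
s=st(); dial(6,(.505,.071)); dial(4)
f=cv2.imread("pics/t2.png"); f=get_image("top"); cv2.imwrite("pics/t3.png",f)
cv2.imwrite("pics/c4.png",cv2.resize(f[120:240,200:360],(800,600),interpolation=cv2.INTER_CUBIC))
E
```

```text
{'time_s': 18.3667, 'tcp_pos': [0.5058, 0.2226, 0.2519], 'tcp_rot': [-3.1416, -0.0003, 2.4487], 'wrist_force': [1.2198, -0.5054, -0.9643], 'ft_torque': [0.1134, 0.0056, -0.0185], 'opening': 0.0402} q [-0.78, 0.16, 0.32, 1.65, -0.05, 1.33, 2.0]
dial deg [50.2 49.9 50.2 49.7 50.2 49.7] line [0.5143 0.0817] dot [0.498  0.0624]
dial deg [49.5 50.2 49.7 50.2] line [0.5145 0.0823] dot [0.498  0.0624]
```

View pics/c4.png

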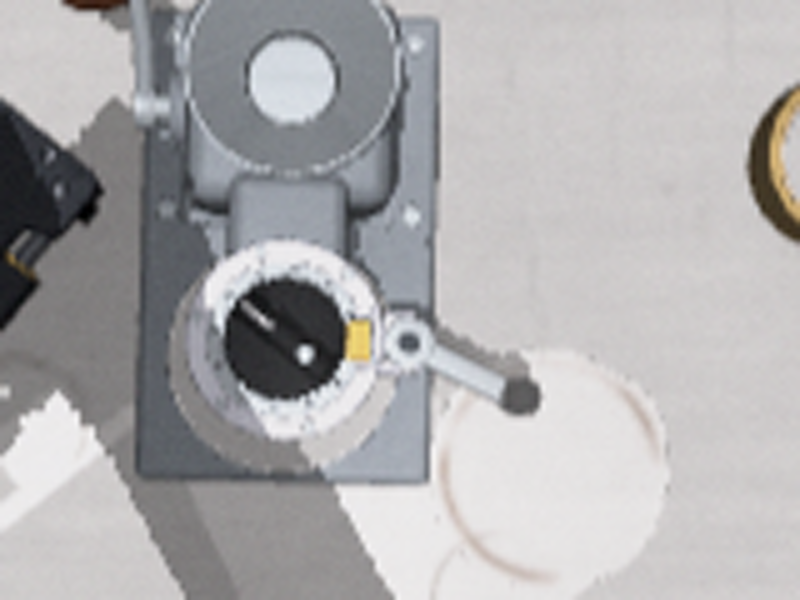

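{"method": "play_rows", "body": {"rows": [[[0,0,0],[0,0,0.1124],40],[[0,0,0],[0,0,0.1124],40],[[0,0,0],[0,0,0.1124],40],[[0,0,0],[0,0,0.1124],40],[[0,0,0],[0,0,0.1124],40],[[0,0,0],[0,0,0.1124],40],[[0,0,0],[0,0,0.1124],40],[[0,0,0],[0,0,0.1124],40],[[0,0,0],[0,0,0.1124],40],[[0,0,0],[0,0,0.1124],40]]}}

```text
time_s: 19.75
tcp_pos: [0.5063, 0.2207, 0.2522]
tcp_rot: [3.142, -0.0, 1.319]
wrist_force: [-0.1, -0.2, 0.0]
opening: 0.0395
```

{"method": "play_rows", "body": {"rows": [[[0,0,0],[0,0,0.1124],40],[[0,0,0],[0,0,0.1124],40],[[0,0,0],[0,0,0.1124],40],[[0,0,0],[0,0,0.1124],40],[[0,0,0],[0,0,0.1124],40],[[0,0,0],[0,0,0.1124],40],[[0,0,0],[0,0,0.1124],40],[[0,0,0],[0,0,0.1124],40],[[0,0,0],[0,0,0.1124],40],[[0,0,0],[0,0,0.1124],40]]}}

```text
time_s: 20.58
tcp_pos: [0.5063, 0.2207, 0.2522]
tcp_rot: [-3.141, -0.0, 0.195]
wrist_force: [-0.6, -0.6, 0.0]
opening: 0.0402
```

{"method": "play_rows", "body": {"rows": [[[0,0,0],[0,0,0.1124],40],[[0,0,0],[0,0,0.1124],40],[[0,0,0],[0,0,0.1124],40],[[0,0,0],[0,0,0.1124],40],[[0,0,0],[0,0,0.1124],40],[[0,0,0],[0,0,0.1124],40],[[0,0,0],[0,0,0.1124],40],[[0,0,0],[0,0,0.1124],40],[[0,0,0],[0,0,0],40],[[0,0,0],[0,0,0],40]]}}

```text
time_s: 21.42
tcp_pos: [0.5063, 0.2209, 0.2521]
tcp_rot: [-3.141, 0.0, -0.695]
wrist_force: [-0.1, 0.4, -0.2]
opening: 0.0401
```

```bash
python3 -c "
from h import *
st(); dial(2); to(.5062,.0707,.157,-.698)"
```

```text
{'time_s': 21.4167, 'tcp_pos': [0.5063, 0.2209, 0.2521], 'tcp_rot': [-3.1414, 0.0001, -0.6952], 'wrist_force': [-0.0624, 0.4062, -0.2292], 'ft_torque': [-0.0923, 0.1153, -0.0045], 'opening': 0.0401} q [-1.01, 0.17, 0.58, 1.67, -0.1, 1.33, -1.1]
dial deg [50.2 50.2] line [0.5145 0.0823] dot [0.498  0.0624]
shift mm [ 96.3 115.5  95.1] wz 0.0031
```

{"method": "play_rows", "body": {"rows": [[[24,29,0],[0,0,0],40],[[24,29,0],[0,0,0],40],[[24,29,0],[0,0,0],40],[[24.3,28.5,0],[0,0,0],40],[[0,0,0],[0,0,0],40],[[0,0,32],[0,0,0],40],[[0,0,32],[0,0,0],40],[[0,0,20],[0,0,0],40],[[0,0,8],[0,0,0],40],[[0,0,3],[0,0,0],40]]}}

```text
time_s: 22.35
tcp_pos: [0.5051, 0.0707, 0.156]
tcp_rot: [3.14, 0.001, -0.697]
wrist_force: [-0.4, -0.1, 0.7]
opening: 0.0401
```

{"method": "play_rows", "body": {"rows": [[[0,0,0],[0,0,0],25],[[0,0,0],[0,0,0],25],[[0,0,0],[0,0,0],25],[[0,0,0],[0,0,0],0],[[0,0,0],[0,0,0],0],[[0,0,0],[0,0,0],0],[[0,0,0],[0,0,0],0],[[0,0,0],[0,0,0],0],[[0,0,0],[0,0,0],0],[[0,0,0],[0,0,0],0]]}}

```text
time_s: 23.18
tcp_pos: [0.5062, 0.0707, 0.1575]
tcp_rot: [-3.141, -0.001, -0.698]
wrist_force: [1.7, -1.1, 4.8]
opening: 0.0121
```

```bash
python3 -c "
from h import *
feel(4)"
```

```text
t 23.38 xy [0.5062 0.0707 0.1575] op 0.0115
 Tz [0.032 0.051 0.094 0.048] q7eff [-0.054 -0.054 -0.055 -0.055] F [ 1.79 -1.68  5.71] yaw deg -40.02
```

{"method": "play_rows", "body": {"rows": [[[0,0,0],[0,0,-0.0655],0],[[0,0,0],[0,0,-0.0655],0],[[0,0,0],[0,0,-0.0655],0],[[0,0,0],[0,0,-0.0655],0],[[0,0,0],[0,0,-0.0655],0],[[0,0,0],[0,0,-0.0655],0],[[0,0,0],[0,0,-0.0655],0],[[0,0,0],[0,0,-0.065],0],[[0,0,0],[0,0,0],0],[[0,0,0],[0,0,0],0]]}}

```text
time_s: 24.22
tcp_pos: [0.5063, 0.0707, 0.1575]
tcp_rot: [-3.141, -0.001, -0.176]
wrist_force: [1.7, -1.9, 6.0]
opening: 0.0117
```

```bash
python3 -c "
from h import *
feel(4)"
```

```text
t 24.42 xy [0.5063 0.0707 0.1574] op 0.0116
 Tz [0.044 0.053 0.092 0.07 ] q7eff [ 0.068 -0.014 -0.034 -0.039] F [ 2.29 -1.55  5.39] yaw deg -10.09
```

{"method": "play_rows", "body": {"rows": [[[0,0,0],[0,0,0],40],[[0,0,0],[0,0,0],40],[[0,0,0],[0,0,0],40],[[0,0,-30],[0,0,0],40],[[0,0,-35],[0,0,0],40],[[0,0,-20],[0,0,0],40],[[0,37,0],[0,0,0],40],[[0,37,0],[0,0,0],40],[[0,37,0],[0,0,0],40],[[0,37,0],[0,0,0],40]]}}

```text
time_s: 25.25
tcp_pos: [0.479, -0.0762, 0.2418]
tcp_rot: [-3.141, 0.001, -0.174]
wrist_force: [0.5, -1.1, -1.1]
opening: 0.0402
```

{"method": "play_rows", "body": {"rows": [[[0,37,0],[0,0,0],40],[[0,0,0],[0,0,0],40],[[0,0,0],[0,0,0],40]]}}

```text
time_s: 25.5
tcp_pos: [0.4728, -0.1131, 0.2418]
tcp_rot: [-3.141, 0.001, -0.179]
wrist_force: [0.1, 0.3, -1.3]
opening: 0.0399
```

```bash
python3 - <<'E'
from h import *
st(); dial(4)
print([place_of(c,"lock_handle")[:1] for c in("top","side")])
f=get_image("top"); cv2.imwrite("pics/t4.png",f)
cv2.imwrite("pics/c5.png",cv2.resize(f[120:240,200:360],(800,600),interpolation=cv2.INTER_CUBIC))
E
```

```text
{'time_s': 25.5, 'tcp_pos': [0.4728, -0.1131, 0.2418], 'tcp_rot': [-3.1409, 0.0006, -0.1791], 'wrist_force': [0.1054, 0.3241, -1.3029], 'ft_torque': [-0.0566, 0.0607, 0.0016], 'opening': 0.0399} q [-0.65, -0.01, 0.8, 1.85, 0.01, 1.3, -0.03]
dial deg [80.9 80.9 80.9 80.9] line [0.5078 0.085 ] dot [0.5037 0.0593]
[[{'centre': [0.4783, -0.0344, 0.1281], 'confidence': 0.55}], [{'centre': [0.4778, -0.0383, 0.1325], 'confidence': 0.42}]]
```

View pics/c5.png

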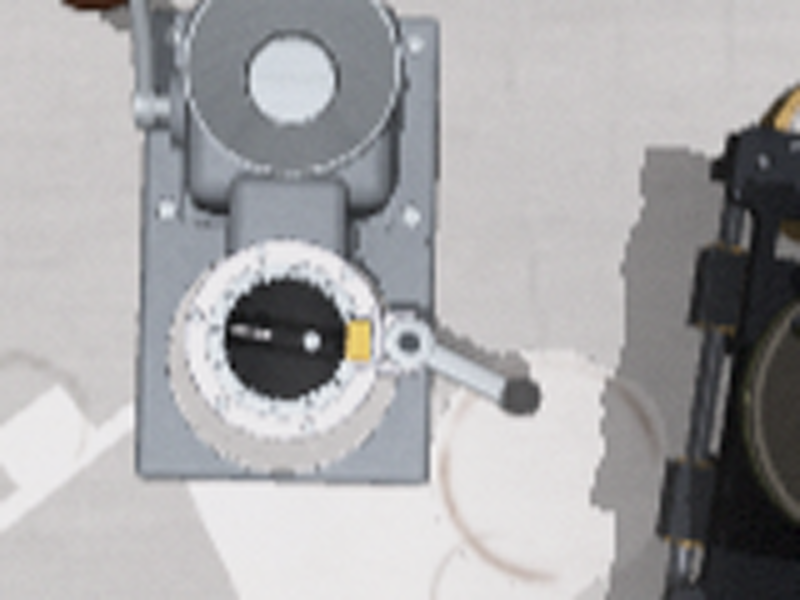

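{"method": "play_rows", "body": {"rows": [[[0,0,0],[0,0,-0.09],40],[[0,0,0],[0,0,-0.089],40],[[1.7,-30,0],[0,0,0],40],[[1,-30,0],[0,0,0],40],[[1,-19.5,0],[0,0,0],40],[[0,0,32],[0,0,0],40],[[0,0,32],[0,0,0],40],[[0,0,25],[0,0,0],40],[[0,0,10],[0,0,0],40],[[0,0,3.5],[0,0,0],40]]}}

```text
time_s: 26.68
tcp_pos: [0.4759, -0.0316, 0.1381]
tcp_rot: [3.141, 0.003, 0.005]
wrist_force: [-0.7, -0.3, 0.2]
opening: 0.0398
```

{"method": "play_rows", "body": {"rows": [[[0,0,0],[0,0,0],17],[[0,0,0],[0,0,0],17],[[0,0,0],[0,0,0],17],[[0,0,0],[0,0,0],17],[[0,0,0],[0,0,0],17],[[0,0,0],[0,0,0],17]]}}

```text
time_s: 27.18
tcp_pos: [0.4772, -0.0318, 0.14]
tcp_rot: [-3.141, -0.001, 0.004]
wrist_force: [1.0, 0.0, -0.2]
opening: 0.0181
```

```bash
python3 -c "
from h import *
st(); feel(3)"
```

```text
{'time_s': 27.1833, 'tcp_pos': [0.4772, -0.0318, 0.14], 'tcp_rot': [-3.1411, -0.0009, 0.0042], 'wrist_force': [0.9666, 0.0288, -0.2165], 'ft_torque': [-0.0564, -0.0013, -0.024], 'opening': 0.0181} q [-0.72, 0.09, 0.73, 1.99, -0.07, 1.08, 0.05]
t 27.33 xy [ 0.4774 -0.0318  0.1399] op 0.0173
 Tz [-0.002 -0.043 -0.01 ] q7eff [-0.01  -0.007 -0.007] F [ 1.14 -0.32  1.23] yaw deg 0.24
```

{"method": "play_rows", "body": {"rows": [[[4.3,2.3,0],[0,0,0],17],[[4.2,2.1,0],[0,0,0],17],[[4.6,1.5,0],[0,0,0],17],[[4.6,1.3,0],[0,0,0],17],[[4.8,0.8,0],[0,0,0],17],[[4.7,0.4,0],[0,0,0],17],[[4.8,0,0],[0,0,0],17],[[4.8,-0.5,0],[0,0,0],17],[[4.7,-0.9,0],[0,0,0],17],[[4.6,-1.3,0],[0,0,0],17]]}}

```text
time_s: 28.17
tcp_pos: [0.5235, -0.0372, 0.1395]
tcp_rot: [3.142, 0.0, 0.004]
wrist_force: [-2.7, -1.6, 0.4]
opening: 0.0172
```

```bash
python3 -c "
from h import *
feel(3)"
```

```text
t 28.32 xy [ 0.5238 -0.0368  0.1397] op 0.0171
 Tz [-0.012 -0.04   0.035] q7eff [-0.052  0.092  0.045] F [-0.05 -0.08 -0.05] yaw deg 0.28
```

{"method": "play_rows", "body": {"rows": [[[3,-1.1,0],[0,0,0],17],[[3,-1.3,0],[0,0,0],17],[[0,0,0],[0,0,0],17]]}}

```text
time_s: 28.57
tcp_pos: [0.5294, -0.0345, 0.1396]
tcp_rot: [-3.141, -0.0, 0.005]
wrist_force: [-0.6, 0.1, 0.1]
opening: 0.0176
```

```bash
python3 -c "
from h import *
feel(3)"
```

```text
t 28.72 xy [ 0.5293 -0.0347  0.1397] op 0.0171
 Tz [-0.012  0.04  -0.029] q7eff [0.021 0.008 0.002] F [-0.55  0.08  0.24] yaw deg 0.26
```

{"method": "play_rows", "body": {"rows": [[[1.5,-0.8,0],[0,0,0],17],[[1.2,-0.7,0],[0,0,0],17],[[0,0,0],[0,0,0],17]]}}

```text
time_s: 28.97
tcp_pos: [0.5309, -0.0339, 0.1393]
tcp_rot: [3.141, 0.002, 0.004]
wrist_force: [-5.9, -2.3, 3.7]
opening: 0.0173
```

```bash
python3 -c "
from h import *
feel(2)
im=get_image('side'); cv2.imwrite('pics/s6.png',cv2.resize(np.hstack([im[100:220,210:370],get_image('top')[120:240,200:360]]),(800,300),interpolation=cv2.INTER_CUBIC))"
```

```text
t 29.07 xy [ 0.5309 -0.0339  0.1393] op 0.0174
 Tz [ 0.031 -0.02 ] q7eff [-0.012 -0.013] F [-4.82 -2.6   3.22] yaw deg 0.21
```

View pics/s6.png

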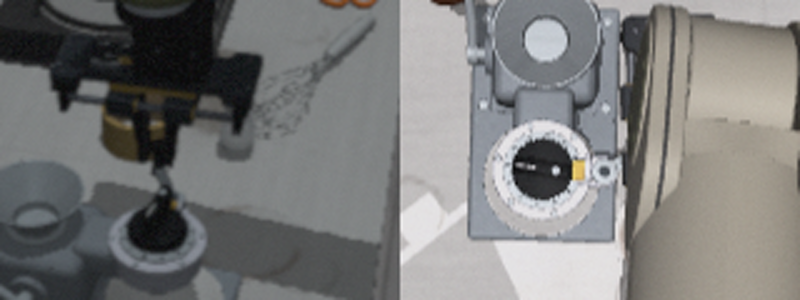

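{"method": "play_rows", "body": {"rows": [[[1.2,-0.7,0],[0,0,0],17],[[1.0,-0.6,0],[0,0,0],17],[[0,0,0],[0,0,0],17],[[0,0,0],[0,0,0],17]]}}

```text
time_s: 29.5
tcp_pos: [0.5312, -0.0337, 0.1389]
tcp_rot: [3.141, 0.006, 0.002]
wrist_force: [-13.7, -5.7, 9.7]
opening: 0.0174
```

```bash
python3 -c "
from h import *
feel(2); dial(2)"
```

```text
t 29.6 xy [ 0.5312 -0.0337  0.1389] op 0.0172
 Tz [0.05  0.041] q7eff [-0.031 -0.031] F [-15.08  -5.68   9.25] yaw deg 0.14
dial deg [80.9 80.9] line [0.5078 0.085 ] dot [0.5037 0.0593]
```

{"method": "play_rows", "body": {"rows": [[[1.2,-0.7,0],[0,0,0],17],[[1.0,-0.6,0],[0,0,0],17],[[0,0,0],[0,0,0],17],[[0,0,0],[0,0,0],17]]}}

```text
time_s: 30.03
tcp_pos: [0.5315, -0.0335, 0.1386]
tcp_rot: [3.14, 0.011, 0.001]
wrist_force: [-23.2, -8.1, 14.5]
opening: 0.0176
```

```bash
python3 -c "
from h import *
feel(2); dial(2)"
```

```text
t 30.13 xy [ 0.5315 -0.0335  0.1386] op 0.0173
 Tz [0.036 0.072] q7eff [-0.044 -0.044] F [-23.68  -8.53  14.52] yaw deg 0.08
dial deg [80.9 80.9] line [0.5078 0.085 ] dot [0.5037 0.0593]
```

{"method": "play_rows", "body": {"rows": [[[-2.2,1.3,0],[0,0,0],17],[[-2.2,1.3,0],[0,0,0],17],[[0,0,0],[0,0,0],40],[[0,0,0],[0,0,0],40],[[0,0,0],[0,0,0],40],[[0,0,0],[0,0,0],40],[[0,0,-30],[0,0,0],40],[[0,0,-35],[0,0,0],40],[[0,0,-30],[0,0,0],40],[[0,37,0],[0,0,0],40]]}}

```text
time_s: 31.07
tcp_pos: [0.5354, -0.0639, 0.2398]
tcp_rot: [-3.138, -0.008, 0.014]
wrist_force: [1.9, 0.2, 0.4]
opening: 0.0399
```

{"method": "play_rows", "body": {"rows": [[[0,37,0],[0,0,0],40],[[0,37,0],[0,0,0],40],[[0,0,0],[0,0,0],40],[[0,0,0],[0,0,0],40]]}}

```text
time_s: 31.4
tcp_pos: [0.5319, -0.1469, 0.2347]
tcp_rot: [3.141, -0.0, -0.0]
wrist_force: [0.7, 0.4, 0.9]
opening: 0.0401
```

```bash
python3 - <<'E'
from h import *
st(); dial(3)
for c in("top","side"):
    f=get_image(c)
    if c=="top": t=f
    else: a=f
    for n in("lock_handle","lock_pivot","steel_dish","shaker_mid","jar_mid"): 
        r=place_of(c,n)[:1]; print(c,n,[(np.round(q["centre"],4),q["confidence"]) for q in r])
cv2.imwrite("pics/c7.png",cv2.resize(np.hstack([a[100:220,210:370],t[120:240,200:360]]),(800,300),interpolation=cv2.INTER_CUBIC))
E
```

```text
{'time_s': 31.4, 'tcp_pos': [0.5319, -0.1469, 0.2347], 'tcp_rot': [3.1409, -0.0004, -0.0002], 'wrist_force': [0.7039, 0.3845, 0.8809], 'ft_torque': [-0.0748, 0.1017, -0.0336], 'opening': 0.0401} q [-0.53, 0.21, 0.82, 1.7, -0.16, 1.3, 0.33]
dial deg [80.9 80.9 80.9] line [0.5078 0.085 ] dot [0.5037 0.0593]
top lock_handle [(array([ 0.5302, -0.0371,  0.1314]), 0.48)]
top lock_pivot [(array([0.5035, 0.0146, 0.1251]), 0.71)]
top steel_dish [(array([0.5032, 0.0728, 0.017 ]), 0.67)]
top shaker_mid []
top jar_mid [(array([0.5723, 0.3256, 0.0487]), 0.67)]
side lock_handle [(array([ 0.5292, -0.0391,  0.131 ]), 0.44)]
side lock_pivot [(array([0.5054, 0.0126, 0.126 ]), 0.78)]
side steel_dish [(array([0.4987, 0.0701, 0.0159]), 0.77)]
side shaker_mid [(array([ 0.4771, -0.2116,  0.0423]), 0.94)]
side jar_mid [(array([0.5728, 0.3318, 0.0485]), 0.77)]
```

View pics/c7.png

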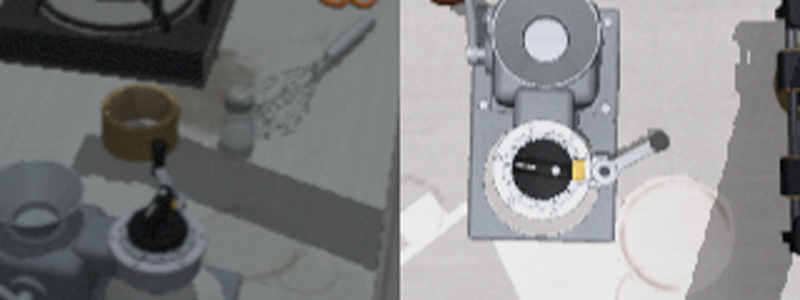

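```bash
python3 -c "
from cell import *
print(sign_off())"
```

```text
the job is handed in; nothing more can be done
None
```

The grind dial is set four clicks open from where I felt the burrs touch, the lock lever is over at its back stop, and the job was handed in at about 31 s.

- **Finding the touch:** with the dial's white line at about -39° in world yaw, turning further clockwise made the torque rise steadily to about 0.31 N m at roughly 8° past. The clicks on the other side peaked at about 0.15 N m, so I took this as the touch and turned back before the jam limit.
- **Backing off:** I turned the dial anticlockwise by four clicks, with one re-grip after three. The camera read -38.7° at the touch, 50° after three clicks and 80.9° after four, which is 119.6° in all.
- **Locking:** I pushed the post back until it met the end stop at about 25 N, where it moved only 0.3 mm for the last 9 N. The dial still read 80.9° with the lever released. The post is at about (0.530, -0.038), where a fully locked lever should be, and the gripper is clear of everything.
- **Other items:** the dish, shaker and jar were found where they started, within the detector's error. The top camera missed the shaker in the last check, but the side camera found it in place.

**Checks that disagreed:**
- **Start angle:** the first picture showed the dial at about 41°, some 9° off the click positions I measured later. I think it had not settled into a click yet. Even so, the touch lies at three clicks from the start, as the task allowed.
- **First torque readings:** they were noisy and showed little, so the touch rests on the second, slower sweep.

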